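# Charge the weighing dish with copper slugs

### The arm

A 6-joint arm with a two-finger parallel gripper is mounted at the origin on the work surface. World frame = base frame: x ahead of the robot, y to its left, z up, the work surface at z = 0. Lengths are in m, angles in rad, forces in N, time in s.
With the tool pointing down it reaches from about 0.275 to 0.75 m from the base axis. Payload 10.2 kg.
Tool frame: the origin (TCP) lies midway between the tips of the shut fingers; the grasp point (between the pads) lies 19 mm behind it (env.hold_point_z is the distance from the TCP to the grasp point, in m); x points along the fingers, z is the direction in which the jaws open and shut, and the axes are right-handed (so a half turn about x gives the same grasp; the last joint's range is limited). The gripper opens to 85 mm and grips with 20 to 120 N. Pads are 22 mm wide; open, the fingers measure 114 mm over their backs; the gripper's body (76 mm by 85 mm) begins 54 mm behind the grasp point. The pads swing forward as they close: fully open they stand 13 mm farther back than shut.
Start: joints at [-1.359, 0.313, 1.498, -0, 1.331, -0.223], TCP at [0.221, -0.476, 0.231] pointing down, gripper open.
Joint ranges: [-2.94, 2.94], [-0.97, 2.17], [0.19, 2.56], [-1.23, 4.37], [0.02, 3.11], [-2.88, 2.88]. Speed limits (rad/s): [2.39, 2.39, 3.01, 3.14, 3.14, 3.14].

### API

Orientations are given as a unit quaternion [x, y, z, w].
In Python, from bench import env, kinematics, monitor, eyes, job gives the robot as it stands. The module is installed in compiled form; this text tells all that it offers. Calls block until the motion is done:
- env.reach(position, orientation): joint-space move of the TCP to a pose.
- env.movel(position, velocity=0.15, frame=None, guard=None): straight line of the TCP; frame=None keeps the orientation; velocity is the mean speed in m/s. With guard (N) it stops when the force on the tool has changed by that much, and returns True; else False.
- env.set_joints(angles): joint-space move.
- env.release() and env.close_gripper(effort=None): open the fingers fully, or close them until they stop; effort is the grip in N (None keeps the last).
- env.hold(seconds).
- kinematics.ik(position, orientation): joint angles nearest the present ones, or None.
- monitor.sense(): the state.
- eyes.grab_frame(name): name is "scene" or "top" or "wrist"; returns a dict with "frame" (480x640x3 uint8, red, green, blue), "mtx" (3x3 intrinsics, pixels), "view" (4x4, takes a point from world to camera coordinates). Camera axes: x right, y down, z forward; pixel columns grow to the right and rows downward; lengths in m; the calibration is good to about 2 mm. The wrist camera is an equidistant fisheye: a pixel r from the principal point sees the ray r / f radians off the axis. A picture is of the moment at which its call begins. There is no depth.
A pose or a line that the arm cannot do raises env.MotionError and nothing moves.
- job.hand_in(): hands the job in, once; it reports no verdict.
The state is a dict: "clock": time; "joints": joint angles; "qvel": joint speeds; "joint_efforts": joint torques, N m; "position": TCP position; "ee_rot": TCP orientation; "contact_force": force on the tool from outside, world axes, zero at the start; "ft_torque": the same for the moment, N m; "finger_gap": opening from 0.0 (shut) to 1.0 (fully open).
Only numpy, scipy, OpenCV 4.12 (cv2) and the standard library are available. Lean on these libraries where they do the work, as an engineer would, in place of code of your own. Each camera call takes 0.05 s, during which the arm holds its last target. There are 200 camera calls.

### The job

Draw the blue scoop straight out of its dust cover by the ball on its tail, set it down on the bench clear of the cover, then take it again by its upright grip. With the scoop, lift slugs out of the open-fronted bin and tip at least four of the six into the white dish on the balance; any others stay in the bin, none on the bench, and the fingers must not touch the slugs. Finally lay the scoop flat on the bench, right way up, and let go, without disturbing the other things.

Things in the scene. Friction and masses are not known exactly. Their poses are not given: they have to be found in the camera images.
- scoop: Blue scoop, 200 mm long, 0.2 kg. Origin on its underside below the upright grip; x to the nose, z up. Floor 2.5 mm thick (1.5 mm at the lip), 84 mm wide (outside), x -6 to +90 mm; nose open. Side walls 2 mm thick, 28 mm high (14 mm over the front 22 mm); back wall at the grip, 34 mm high; thin tail rod behind it (at most 28 mm high). Starts flat on the bench in the cover, nose inward
- scoop_knob (a point): centre of the polished steel ball (17 mm across) at the end of the tail, 95 mm behind the scoop's origin, 24 mm above the bench; about 75 mm in front of the cover at first. It swivels freely up and down on the rod: good for drawing the scoop along the bench, but lifted by it the scoop hangs nose down
- scoop_grip (a point): point 75 mm up on the scoop's grip: a black upright plate over the scoop's origin, 26 mm along x, 12 mm thick along y, top 95 mm above the underside. Take it with the fingers closing along y, upright or leaning along x
- scoop_lip (a point): middle of the scoop's front lip, 90 mm ahead of the scoop's origin
- cover: fixed dust cover, clear plastic box, 112 mm wide, 110 mm tall, 126 mm deep; no floor. Origin on the bench, 40 mm in front of its opening; x points into the cover. Opening 100 mm wide, 104 mm high at x +40 mm; inner back face at x +160 mm. The scoop starts with its origin about 60 mm along x
- cover_mid (a point): point on the bench in the middle of the inside of the cover (95 mm along the cover's x)
- bin: fixed black bin, open on top and at its front (-x end). Origin at its centre on the bench; floor 3 mm thick; inside 92 mm wide (y +-46 mm), 130 mm long, from the open front at x -65 mm to the foot of the back wall at x +65 mm, which leans back 14 degrees; walls 6 mm thick, 40 mm high. The slugs stand on its floor in the back half
- balance: fixed white balance, 200 mm (x) by 170 mm (y) by 40 mm high, with a round steel pan and a white ceramic dish fixed on it. Origin under its centre on the bench
- dish (a point): centre of the dish's inner floor, 50 mm above the bench; the dish is round, its mouth 124 mm across inside at the rim, which is 91 mm above the bench
- slug0: copper slug, origin at its centre, z along its axis: a short bevelled cylinder, 22 mm across, 18 mm tall, 50 g, slippery (friction about 0.25); six alike start standing in the bin
- slug1: copper slug, origin at its centre, z along its axis: a short bevelled cylinder, 22 mm across, 18 mm tall, 50 g, slippery (friction about 0.25); six alike start standing in the bin
- slug2: copper slug, origin at its centre, z along its axis: a short bevelled cylinder, 22 mm across, 18 mm tall, 50 g, slippery (friction about 0.25); six alike start standing in the bin
- slug3: copper slug, origin at its centre, z along its axis: a short bevelled cylinder, 22 mm across, 18 mm tall, 50 g, slippery (friction about 0.25); six alike start standing in the bin
- slug4: copper slug, origin at its centre, z along its axis: a short bevelled cylinder, 22 mm across, 18 mm tall, 50 g, slippery (friction about 0.25); six alike start standing in the bin
- slug5: copper slug, origin at its centre, z along its axis: a short bevelled cylinder, 22 mm across, 18 mm tall, 50 g, slippery (friction about 0.25); six alike start standing in the bin
- vial_a: bystander: small amber glass jar, 32 mm across, 60 mm tall; origin under its middle
- vial_b: bystander: small clear glass jar, 32 mm across, 60 mm tall; origin under its middle
- driver: bystander: screwdriver lying on the bench, 160 mm long; origin under its middle
- wrench: bystander: wrench lying on the bench, 160 mm long; origin under its middle
There are look-alikes about, which are no part of the job. What is shaped like the bin but turquoise is not meant. Leave any turquoise look-alike of the cover alone.

How it is judged:
On the way, in this order (a step that is already met when the one before it is completed fails the run):
1. the scoop is out of the cover, lying flat on the bench and let go (height (world z) of scoop below 0.012 m and angle between scoop's own z axis and vertical below 0.12 rad and linear speed of scoop below 0.02 m/s and contact force between the fingers and scoop below 0.2 N and horizontal distance between scoop and cover_mid above 0.14 m), for 0.2 s.
2. at least one slug is carried in the scoop, clear above the bin (((x of slug0 in the frame of scoop between 0 and 0.092 m and y of slug0 in the frame of scoop between -0.041 and 0.041 m and z of slug0 in the frame of scoop between 0.004 and 0.04 m and height (world z) of slug0 above 0.06 m) or (x of slug1 in the frame of scoop between 0 and 0.092 m and y of slug1 in the frame of scoop between -0.041 and 0.041 m and z of slug1 in the frame of scoop between 0.004 and 0.04 m and height (world z) of slug1 above 0.06 m) or (x of slug2 in the frame of scoop between 0 and 0.092 m and y of slug2 in the frame of scoop between -0.041 and 0.041 m and z of slug2 in the frame of scoop between 0.004 and 0.04 m and height (world z) of slug2 above 0.06 m) or (x of slug3 in the frame of scoop between 0 and 0.092 m and y of slug3 in the frame of scoop between -0.041 and 0.041 m and z of slug3 in the frame of scoop between 0.004 and 0.04 m and height (world z) of slug3 above 0.06 m) or (x of slug4 in the frame of scoop between 0 and 0.092 m and y of slug4 in the frame of scoop between -0.041 and 0.041 m and z of slug4 in the frame of scoop between 0.004 and 0.04 m and height (world z) of slug4 above 0.06 m) or (x of slug5 in the frame of scoop between 0 and 0.092 m and y of slug5 in the frame of scoop between -0.041 and 0.041 m and z of slug5 in the frame of scoop between 0.004 and 0.04 m and height (world z) of slug5 above 0.06 m))), for 0.2 s.
At the end, for the whole second after the job is handed in: Four or more slugs lie in the dish (centre within 55 mm of its axis, below the rim), the others in the bin, all at rest; the scoop lies flat at bench level, right way up (0.12 rad, 12 mm), its origin over 140 mm from the middle of the cover, let go and at rest (all of step 1 and (((horizontal distance between slug0 and dish below 0.055 m and z of slug0 in the frame of dish between 0 and 0.05 m) and (horizontal distance between slug1 and dish below 0.055 m and z of slug1 in the frame of dish between 0 and 0.05 m) and (horizontal distance between slug2 and dish below 0.055 m and z of slug2 in the frame of dish between 0 and 0.05 m) and (horizontal distance between slug3 and dish below 0.055 m and z of slug3 in the frame of dish between 0 and 0.05 m)) or ((horizontal distance between slug0 and dish below 0.055 m and z of slug0 in the frame of dish between 0 and 0.05 m) and (horizontal distance between slug1 and dish below 0.055 m and z of slug1 in the frame of dish between 0 and 0.05 m) and (horizontal distance between slug2 and dish below 0.055 m and z of slug2 in the frame of dish between 0 and 0.05 m) and (horizontal distance between slug4 and dish below 0.055 m and z of slug4 in the frame of dish between 0 and 0.05 m)) or ((horizontal distance between slug0 and dish below 0.055 m and z of slug0 in the frame of dish between 0 and 0.05 m) and (horizontal distance between slug1 and dish below 0.055 m and z of slug1 in the frame of dish between 0 and 0.05 m) and (horizontal distance between slug2 and dish below 0.055 m and z of slug2 in the frame of dish between 0 and 0.05 m) and (horizontal distance between slug5 and dish below 0.055 m and z of slug5 in the frame of dish between 0 and 0.05 m)) or ((horizontal distance between slug0 and dish below 0.055 m and z of slug0 in the frame of dish between 0 and 0.05 m) and (horizontal distance between slug1 and dish below 0.055 m and z of slug1 in the frame of dish between 0 and 0.05 m) and (horizontal distance between slug3 and dish below 0.055 m and z of slug3 in the frame of dish between 0 and 0.05 m) and (horizontal distance between slug4 and dish below 0.055 m and z of slug4 in the frame of dish between 0 and 0.05 m)) or ((horizontal distance between slug0 and dish below 0.055 m and z of slug0 in the frame of dish between 0 and 0.05 m) and (horizontal distance between slug1 and dish below 0.055 m and z of slug1 in the frame of dish between 0 and 0.05 m) and (horizontal distance between slug3 and dish below 0.055 m and z of slug3 in the frame of dish between 0 and 0.05 m) and (horizontal distance between slug5 and dish below 0.055 m and z of slug5 in the frame of dish between 0 and 0.05 m)) or ((horizontal distance between slug0 and dish below 0.055 m and z of slug0 in the frame of dish between 0 and 0.05 m) and (horizontal distance between slug1 and dish below 0.055 m and z of slug1 in the frame of dish between 0 and 0.05 m) and (horizontal distance between slug4 and dish below 0.055 m and z of slug4 in the frame of dish between 0 and 0.05 m) and (horizontal distance between slug5 and dish below 0.055 m and z of slug5 in the frame of dish between 0 and 0.05 m)) or ((horizontal distance between slug0 and dish below 0.055 m and z of slug0 in the frame of dish between 0 and 0.05 m) and (horizontal distance between slug2 and dish below 0.055 m and z of slug2 in the frame of dish between 0 and 0.05 m) and (horizontal distance between slug3 and dish below 0.055 m and z of slug3 in the frame of dish between 0 and 0.05 m) and (horizontal distance between slug4 and dish below 0.055 m and z of slug4 in the frame of dish between 0 and 0.05 m)) or ((horizontal distance between slug0 and dish below 0.055 m and z of slug0 in the frame of dish between 0 and 0.05 m) and (horizontal distance between slug2 and dish below 0.055 m and z of slug2 in the frame of dish between 0 and 0.05 m) and (horizontal distance between slug3 and dish below 0.055 m and z of slug3 in the frame of dish between 0 and 0.05 m) and (horizontal distance between slug5 and dish below 0.055 m and z of slug5 in the frame of dish between 0 and 0.05 m)) or ((horizontal distance between slug0 and dish below 0.055 m and z of slug0 in the frame of dish between 0 and 0.05 m) and (horizontal distance between slug2 and dish below 0.055 m and z of slug2 in the frame of dish between 0 and 0.05 m) and (horizontal distance between slug4 and dish below 0.055 m and z of slug4 in the frame of dish between 0 and 0.05 m) and (horizontal distance between slug5 and dish below 0.055 m and z of slug5 in the frame of dish between 0 and 0.05 m)) or ((horizontal distance between slug0 and dish below 0.055 m and z of slug0 in the frame of dish between 0 and 0.05 m) and (horizontal distance between slug3 and dish below 0.055 m and z of slug3 in the frame of dish between 0 and 0.05 m) and (horizontal distance between slug4 and dish below 0.055 m and z of slug4 in the frame of dish between 0 and 0.05 m) and (horizontal distance between slug5 and dish below 0.055 m and z of slug5 in the frame of dish between 0 and 0.05 m)) or ((horizontal distance between slug1 and dish below 0.055 m and z of slug1 in the frame of dish between 0 and 0.05 m) and (horizontal distance between slug2 and dish below 0.055 m and z of slug2 in the frame of dish between 0 and 0.05 m) and (horizontal distance between slug3 and dish below 0.055 m and z of slug3 in the frame of dish between 0 and 0.05 m) and (horizontal distance between slug4 and dish below 0.055 m and z of slug4 in the frame of dish between 0 and 0.05 m)) or ((horizontal distance between slug1 and dish below 0.055 m and z of slug1 in the frame of dish between 0 and 0.05 m) and (horizontal distance between slug2 and dish below 0.055 m and z of slug2 in the frame of dish between 0 and 0.05 m) and (horizontal distance between slug3 and dish below 0.055 m and z of slug3 in the frame of dish between 0 and 0.05 m) and (horizontal distance between slug5 and dish below 0.055 m and z of slug5 in the frame of dish between 0 and 0.05 m)) or ((horizontal distance between slug1 and dish below 0.055 m and z of slug1 in the frame of dish between 0 and 0.05 m) and (horizontal distance between slug2 and dish below 0.055 m and z of slug2 in the frame of dish between 0 and 0.05 m) and (horizontal distance between slug4 and dish below 0.055 m and z of slug4 in the frame of dish between 0 and 0.05 m) and (horizontal distance between slug5 and dish below 0.055 m and z of slug5 in the frame of dish between 0 and 0.05 m)) or ((horizontal distance between slug1 and dish below 0.055 m and z of slug1 in the frame of dish between 0 and 0.05 m) and (horizontal distance between slug3 and dish below 0.055 m and z of slug3 in the frame of dish between 0 and 0.05 m) and (horizontal distance between slug4 and dish below 0.055 m and z of slug4 in the frame of dish between 0 and 0.05 m) and (horizontal distance between slug5 and dish below 0.055 m and z of slug5 in the frame of dish between 0 and 0.05 m)) or ((horizontal distance between slug2 and dish below 0.055 m and z of slug2 in the frame of dish between 0 and 0.05 m) and (horizontal distance between slug3 and dish below 0.055 m and z of slug3 in the frame of dish between 0 and 0.05 m) and (horizontal distance between slug4 and dish below 0.055 m and z of slug4 in the frame of dish between 0 and 0.05 m) and (horizontal distance between slug5 and dish below 0.055 m and z of slug5 in the frame of dish between 0 and 0.05 m))) and ((horizontal distance between slug0 and dish below 0.055 m and z of slug0 in the frame of dish between 0 and 0.05 m) or (x of slug0 in the frame of bin between -0.07 and 0.07 m and y of slug0 in the frame of bin between -0.048 and 0.048 m and height (world z) of slug0 below 0.035 m)) and ((horizontal distance between slug1 and dish below 0.055 m and z of slug1 in the frame of dish between 0 and 0.05 m) or (x of slug1 in the frame of bin between -0.07 and 0.07 m and y of slug1 in the frame of bin between -0.048 and 0.048 m and height (world z) of slug1 below 0.035 m)) and ((horizontal distance between slug2 and dish below 0.055 m and z of slug2 in the frame of dish between 0 and 0.05 m) or (x of slug2 in the frame of bin between -0.07 and 0.07 m and y of slug2 in the frame of bin between -0.048 and 0.048 m and height (world z) of slug2 below 0.035 m)) and ((horizontal distance between slug3 and dish below 0.055 m and z of slug3 in the frame of dish between 0 and 0.05 m) or (x of slug3 in the frame of bin between -0.07 and 0.07 m and y of slug3 in the frame of bin between -0.048 and 0.048 m and height (world z) of slug3 below 0.035 m)) and ((horizontal distance between slug4 and dish below 0.055 m and z of slug4 in the frame of dish between 0 and 0.05 m) or (x of slug4 in the frame of bin between -0.07 and 0.07 m and y of slug4 in the frame of bin between -0.048 and 0.048 m and height (world z) of slug4 below 0.035 m)) and ((horizontal distance between slug5 and dish below 0.055 m and z of slug5 in the frame of dish between 0 and 0.05 m) or (x of slug5 in the frame of bin between -0.07 and 0.07 m and y of slug5 in the frame of bin between -0.048 and 0.048 m and height (world z) of slug5 below 0.035 m)) and linear speed of each of slug0, slug1, slug2, slug3, slug4, slug5 below 0.02 m/s); the robot touches nothing.
It fails at once if the fingers touch a slug (contact force between the fingers and slug0 above 0.5 N or contact force between the fingers and slug1 above 0.5 N or contact force between the fingers and slug2 above 0.5 N or contact force between the fingers and slug3 above 0.5 N or contact force between the fingers and slug4 above 0.5 N or contact force between the fingers and slug5 above 0.5 N).
It fails at once if a bystander is shifted more than 30 mm (distance of any of vial_a, vial_b, driver, wrench from where it was at the start of the episode above 0.03 m).
It also fails if it takes over 67 s, if anything falls off the work surface, if the arm or the gripper's body presses on something with over 40 N, if the wrist force passes 120 N, or if a joint passes its speed limit or range.

## Working session

There is one attempt and no reset: what is moved stays moved. The work goes in short steps, each a Python script; the robot and the scene stay as the last script left them, time stands still between calls to the robot, and variables do not carry over. Pictures are saved under pics/ and viewed, about 8 in all and at most 12, crops included, and the job is handed in when it is done.

```bash
mkdir -p pics
python3 - <<'E'
from bench import env, kinematics, monitor, eyes, job
import cv2,numpy as np
s=monitor.sense();print(s["clock"],s["position"],s["ee_rot"],env.hold_point_z)
for n in("top","scene"):
    f=eyes.grab_frame(n);cv2.imwrite(f"pics/{n}0.png",f["frame"][:,:,::-1]);np.savez(f"pics/{n}0.npz",m=f["mtx"],v=f["view"]);print(f["mtx"].round(1).tolist(),f["view"].round(3).tolist())
E
```

```text
0.0 [ 0.22107464 -0.47589206  0.23072399] [ 0.38071805  0.59640849 -0.38005348  0.59574326] 0.0187
[[567.3, 0.0, 315.1], [0.0, 567.3, 236.4], [0.0, 0.0, 1.0]] [[-0.014, -1.0, -0.004, 0.017], [-0.997, 0.014, -0.078, 0.419], [0.079, 0.003, -0.997, 1.668], [0.0, 0.0, 0.0, 1.0]]
[[465.4, 0.0, 324.0], [0.0, 465.4, 240.7], [0.0, 0.0, 1.0]] [[0.044, 0.999, -0.006, -0.016], [0.768, -0.038, -0.64, -0.267], [-0.639, 0.024, -0.768, 1.462], [0.0, 0.0, 0.0, 1.0]]
```

View pics/top0.png

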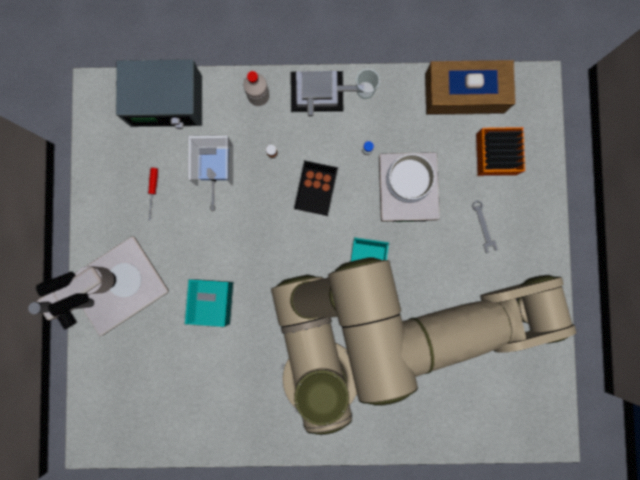

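View pics/scene0.png

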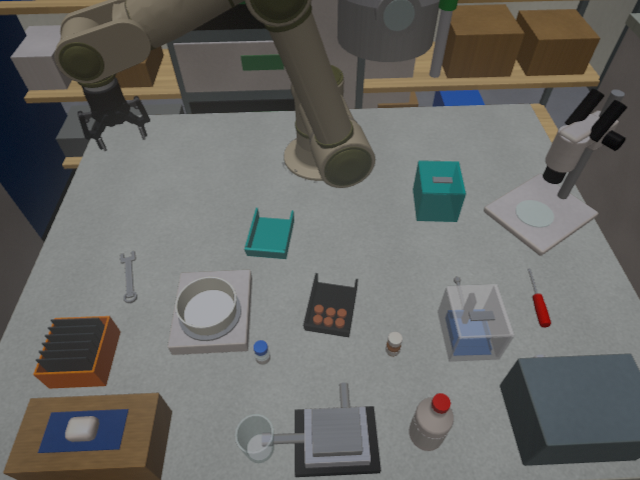

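Top view: the cover with the blue scoop is near (210,160), with the ball at about (212,208). The black bin is at (316,188) with its slugs at the far end, the dish is at (409,177), and jars stand at (271,151) and (368,147). I'll enlarge these areas.

```bash
cat > h.py <<'E'
from bench import env, kinematics, monitor, eyes, job
import cv2,numpy as np
from scipy.spatial.transform import Rotation as R
def proj(m,v,P):
    P=np.atleast_2d(P); c=P@v[:3,:3].T+v[:3,3]; return (c[:,:2]/c[:,2:])*[m[0,0],m[1,1]]+m[:2,2]
def ray(m,v,px,z):
    d=v[:3,:3].T@np.array([(px[0]-m[0,2])/m[0,0],(px[1]-m[1,2])/m[1,1],1]); o=-v[:3,:3].T@v[:3,3]
    return o+d*(z-o[2])/d[2]
E
python3 - <<'E'
import cv2,numpy as np
a=cv2.imread("pics/top0.png")
def c(x,y,w,h,k): return cv2.resize(a[y:y+h,x:x+w],None,fx=k,fy=k,interpolation=cv2.INTER_CUBIC)
A=c(182,125,60,90,6);B=c(290,150,60,90,6)
cv2.imwrite("pics/c1.png",np.hstack([A,B]))
a=cv2.imread("pics/scene0.png")
cv2.imwrite("pics/c2.png",np.hstack([c(300,265,65,75,5),c(435,268,80,75,5)]))
E
```

```text
(no output)
```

View pics/c1.png

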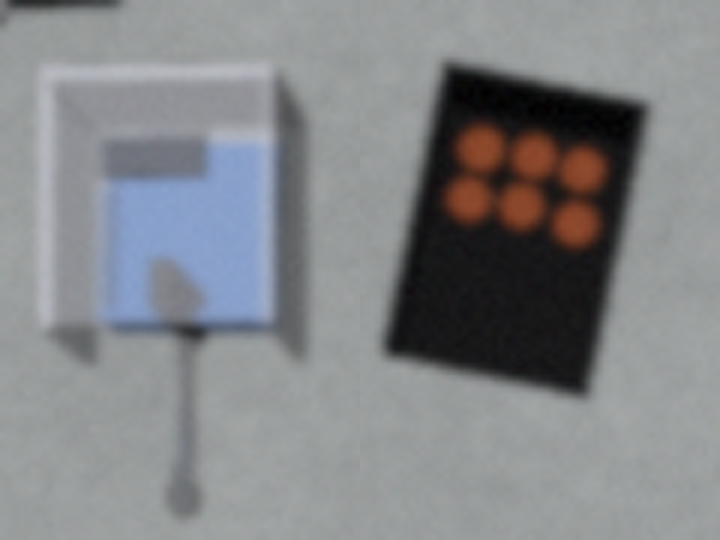

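View pics/c2.png

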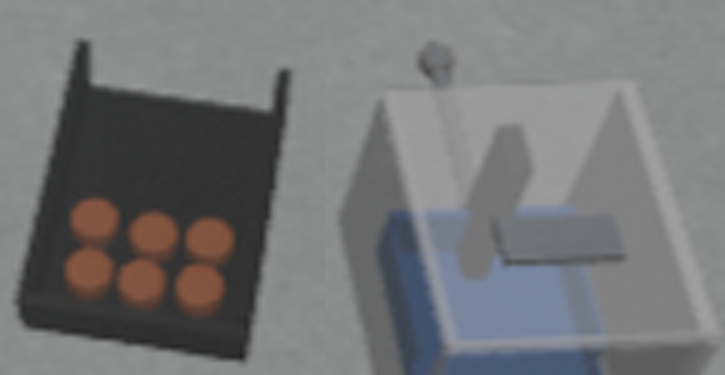

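Crop pixels in the top view: ball (184,497), cover rim corners (38,65), (275,65) and (38,328). Bin rim corners are (447,60), (650,103), (385,352) and (588,397). The slugs stand in two rows of three. Next I'll turn these into world positions.

```bash
python3 - <<'E'
from h import *
T=np.load("pics/top0.npz");S=np.load("pics/scene0.npz");t=(T["m"],T["v"]);s=(S["m"],S["v"])
print("cam",-t[1][:3,:3].T@t[1][:3,3],-s[1][:3,:3].T@s[1][:3,3])
def c(p,x0=182,y0=125,X0=0,k=6): return ((p[0]-X0+.5)/k-.5+x0,(p[1]+.5)/k-.5+y0)
def A(p,z):return ray(*t,c(p),z).round(4)
def B(p,z):return ray(*t,c(p,290,150,360),z).round(4)
def SB(p,z):return ray(*s,c(p,300,265,0,5),z).round(4)
def SA(p,z):return ray(*s,c(p,435,268,325,5),z).round(4)
print("ball",A((184,497),.024),SA((436,57),.024))
for p in((38,65),(275,65),(38,328),(275,328)):print("cover",A(p,.11))
print("rod base",A((188,335),.024), "cover scene rim",[SA(p,.11) for p in((385,95),(632,85),(450,343),(712,340))])
for p,z in(((447,60),.04),((650,103),.04),((385,352),.04),((588,397),.04)):print("bin",B(p,z),z)
for p in((482,148),(533,156),(584,169),(468,199),(520,207),(576,224)):print("slug",B(p,.021))
for p in((82,42),(287,70),(20,300),(243,335)):print("binS",SB(p,.04))
for p in((94,216),(153,233),(209,240),(88,268),(141,280),(199,286)):print("slugS",SB(p,.021))
for n,(m,v),roi in(("top0",t,(375,145,75,80)),("scene0",s,(170,268,85,85))):
    a=cv2.imread(f"pics/{n}.png")
    x,y,w,h=roi;cv2.imwrite(f"pics/d_{n}.png",cv2.resize(a[y:y+h,x:x+w],(400,400),interpolation=cv2.INTER_CUBIC))
print("jars",ray(*t,(271,151),.06),ray(*t,(368,147),.06),"dish",ray(*t,(410,177.5),.091),ray(*s,(207,305),.091))
print("balance",[ray(*t,p,.04).round(3) for p in((379,154),(437,152),(381,221),(439,220))])
E
python3 -c "
import cv2,numpy as np
cv2.imwrite('pics/c3.png',np.hstack([cv2.imread('pics/d_top0.png'),cv2.imread('pics/d_scene0.png')]))"
```

```text
cam [0.28741774 0.00622978 1.69545023] [ 1.14054369 -0.02835472  0.95299103]
ball [0.51   0.3153 0.024 ] [0.5043 0.3166 0.024 ]
cover [0.7059 0.3687 0.11  ]
cover [0.7042 0.2562 0.11  ]
cover [0.5798 0.3683 0.11  ]
cover [0.5781 0.2565 0.11  ]
rod base [0.591  0.3133 0.024 ] cover scene rim [array([0.5821, 0.258 , 0.11  ]), array([0.5821, 0.3665, 0.11  ]), array([0.7021, 0.2586, 0.11  ]), array([0.7058, 0.3639, 0.11  ])]
bin [0.6464 0.0404 0.04  ] 0.04
bin [ 0.6234 -0.0593  0.04  ] 0.04
bin [0.5018 0.0726 0.04  ] 0.04
bin [ 0.4782 -0.0264  0.04  ] 0.04
slug [0.6058 0.024  0.021 ]
slug [ 0.6014 -0.0014  0.021 ]
slug [ 0.5945 -0.0266  0.021 ]
slug [0.5803 0.0313 0.021 ]
slug [0.5759 0.0055 0.021 ]
slug [ 0.5669 -0.0222  0.021 ]
binS [ 0.4813 -0.024   0.04  ]
binS [0.5025 0.0733 0.04  ]
binS [ 0.6208 -0.0563  0.04  ]
binS [0.6429 0.0413 0.04  ]
slugS [ 0.5674 -0.0217  0.021 ]
slugS [0.5779 0.0052 0.021 ]
slugS [0.5828 0.0309 0.021 ]
slugS [ 0.5949 -0.0255  0.021 ]
slugS [ 0.6023 -0.0015  0.021 ]
slugS [0.6067 0.0247 0.021 ]
jars [0.66899895 0.13654804 0.06      ] [ 0.67659133 -0.14753771  0.06      ] dish [ 0.57886265 -0.26271771  0.091     ] [ 0.59176283 -0.26294538  0.091     ]
balance [array([ 0.66 , -0.182,  0.04 ]), array([ 0.663, -0.353,  0.04 ]), array([ 0.46 , -0.183,  0.04 ]), array([ 0.461, -0.353,  0.04 ])]
```

View pics/c3.png

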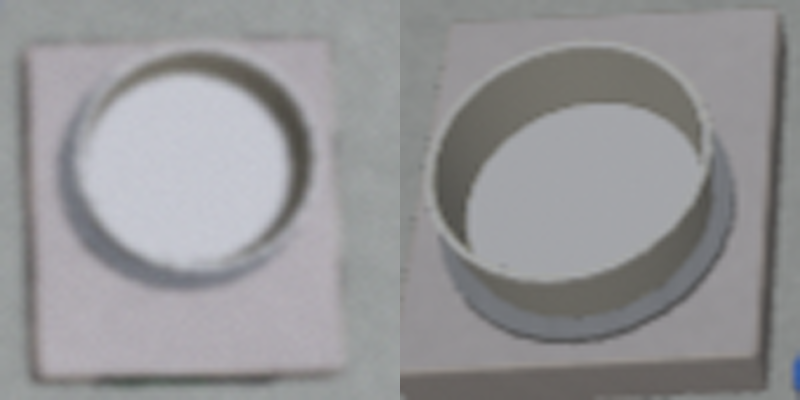

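The ball is at about (0.507, 0.316), with the cover opening at x≈0.579. The bin origin is near (0.554, 0.009) with yaw −12.8°; its 146 mm length matches the dimensions given, and the slugs fit two rows at bin x≈0.020 and 0.047. The dish rim is centred on about (0.584, −0.265). Next I'll write the pose helper and check IK for the whole sequence.

```bash
cat >> h.py <<'E'
BIN=np.array([.5544,.0091,0]);BY=np.radians(-12.8);DISH=np.array([.584,-.265,.05])
GX=0.0
def pose(o,yaw,pitch=0,s=1,g=(0,0,.075)):
    """scoop origin o, heading yaw, pitch>0 nose down -> TCP pos, quat"""
    Rs=R.from_euler("ZY",[yaw,pitch]).as_matrix()
    M=np.array([[0,-s,0],[0,0,s],[-1,0,0]],float)
    g=np.array(g)-[0,0,env.hold_point_z]
    return np.array(o)+Rs@g, R.from_matrix(Rs@M).as_quat()
def binp(x,z,y=0): return BIN+[np.cos(BY)*x-np.sin(BY)*y,np.sin(BY)*x+np.cos(BY)*y,z]
def lip(l,yaw,pitch,s=1):
    "pose with lip (underside) at l"
    Rs=R.from_euler("ZY",[yaw,pitch]).as_matrix()
    return pose(np.array(l)-Rs@[.09,0,0],yaw,pitch,s)
E
python3 - <<'E'
from h import *
r=np.radians
def t(n,p):
    q=kinematics.ik(*p);print(n,None if q is None else np.round(q,2).tolist())
for s in(1,-1):
    print("s",s)
    for x in(.507,.37):t("ball",pose((x,.316,0),0,0,s,(0,0,.026)))
    t("grip",pose((.47,.314,0),0,0,s)); t("griphi",pose((.47,.314,.1),0,0,s))
    for l,p in((-.02,2),(.064,2),(.064,-20)):t(f"bin{l}{p}",lip(binp(l,.004),BY,r(p),s))
    t("lift",lip(binp(.04,.2),BY,r(-20),s))
    for yaw in(-15,-25,-45,-70,-90):
        for p in(-20,0,25,45):
            h=np.array([np.cos(r(yaw)),np.sin(r(yaw)),0]);l=DISH-h*.03;l[2]=.10
            t(f"dish{yaw},{p}",lip(l,r(yaw),r(p),s))
    t("rest",pose((.45,.2,0),0,0,s))
E
```

```text
s 1
ball [0.36, 0.72, 1.49, -0.0, 0.93, -1.21]
ball [0.47, 0.54, 1.84, -0.0, 0.76, -1.11]
grip [0.38, 0.59, 1.57, -0.0, 0.98, -1.19]
griphi [0.38, 0.47, 1.48, -0.0, 1.2, -1.19]
bin-0.022 [-0.19, 0.39, 1.89, 0.0, 0.9, -1.54]
bin0.0642 [-0.19, 0.54, 1.65, 0.0, 0.99, -1.54]
bin0.064-20 [-0.19, 0.45, 2.0, -0.04, 0.35, -1.5]
lift [-0.18, 0.08, 1.85, -0.02, 0.86, -1.52]
dish-15,-20 [-0.79, 0.25, 1.95, 0.28, 0.66, -2.3]
dish-15,0 [-0.69, 0.38, 1.61, -0.0, 1.15, -2.0]
dish-15,25 [-0.6, 0.67, 1.13, -0.14, 1.76, -1.9]
dish-15,45 [-0.55, 0.98, 0.66, -0.26, 2.26, -1.95]
dish-25,-20 [-0.7, 0.24, 1.96, 0.16, 0.61, -1.95]
dish-25,0 [-0.65, 0.38, 1.62, 0.0, 1.15, -1.78]
dish-25,25 [-0.6, 0.67, 1.12, -0.07, 1.78, -1.74]
dish-25,45 [-0.58, 0.98, 0.65, -0.13, 2.29, -1.76]
dish-45,-20 [-0.52, 0.28, 1.9, -0.16, 0.63, -1.19]
dish-45,0 [-0.57, 0.4, 1.59, -0.0, 1.16, -1.35]
dish-45,25 [-0.61, 0.67, 1.13, 0.07, 1.78, -1.4]
dish-45,45 [-0.64, 0.96, 0.69, 0.14, 2.27, -1.38]
dish-70,-20 [-0.34, 0.42, 1.7, -0.37, 0.83, -0.47]
dish-70,0 [-0.48, 0.46, 1.48, -0.0, 1.19, -0.83]
dish-70,25 [-0.63, 0.65, 1.15, 0.24, 1
[... 939 characters left out ...]
, 1.15, 1.36]
dish-25,25 [-0.6, 0.67, 1.12, -0.07, 1.78, 1.4]
dish-25,45 [-0.58, 0.98, 0.65, -0.13, 2.29, 1.38]
dish-45,-20 [-0.52, 0.28, 1.9, -0.16, 0.63, 1.95]
dish-45,0 [-0.57, 0.4, 1.59, -0.0, 1.16, 1.79]
dish-45,25 [-0.61, 0.67, 1.13, 0.07, 1.78, 1.74]
dish-45,45 [-0.64, 0.96, 0.69, 0.14, 2.27, 1.76]
dish-70,-20 [-0.34, 0.42, 1.7, -0.37, 0.83, 2.67]
dish-70,0 [-0.48, 0.46, 1.48, -0.0, 1.19, 2.31]
dish-70,25 [-0.63, 0.65, 1.15, 0.24, 1.7, 2.15]
dish-70,45 [-0.71, 0.88, 0.84, 0.41, 2.1, 2.17]
dish-90,-20 None
dish-90,0 [-0.44, 0.54, 1.36, -0.0, 1.24, 2.7]
dish-90,25 [-0.63, 0.64, 1.17, 0.35, 1.6, 2.47]
dish-90,45 [-0.76, 0.8, 0.99, 0.57, 1.9, 2.42]
rest [0.18, 0.46, 1.8, -0.0, 0.88, 1.75]
```

Run:
```python
from h import *
def say(n):
    s=monitor.sense();print(n,round(s["clock"],2),s["position"].round(4),np.round(s["contact_force"],1),round(s["finger_gap"],3))
P=lambda x,z:pose((x,.316,z),0,0,1,(0,0,.026))
env.reach(*P(.507,.13));say("above")
f=eyes.grab_frame("wrist");cv2.imwrite("pics/w1.png",f["frame"][:,:,::-1])
env.movel(P(.507,0)[0],.15,guard=8);say("down")
env.close_gripper(60);say("grip")
p=P(.507,0)[0]
env.movel(p-[.135,0,0],.09);say("drawn")
env.release();say("open")
env.hold(.3)
env.movel(p-[.135,0,-.16],.25);say("up")
f=eyes.grab_frame("top");cv2.imwrite("pics/top1.png",f["frame"][:,:,::-1])
f=eyes.grab_frame("wrist");cv2.imwrite("pics/w2.png",f["frame"][:,:,::-1])
a=cv2.imread("pics/top1.png")[120:260,170:260];b=cv2.imread("pics/w2.png")
cv2.imwrite("pics/v1.png",np.hstack([cv2.resize(a,(309,480),interpolation=cv2.INTER_CUBIC),b[:,80:560]]))
```

```text
above 3.08 [0.5074 0.3154 0.1374] [ 0.3 -0.7 -0.7] 0.998
down 4.14 [0.5076 0.3162 0.0083] [ 0.6  0.2 -0.2] 0.996
grip 4.82 [0.5069 0.316  0.0073] [-0.2  0.2  0.6] 0.156
drawn 6.47 [0.3718 0.316  0.0072] [-1.4  0.9  0.8] 0.155
open 7.16 [0.372  0.316  0.0073] [-0.3 -0.1 -0.1] 1.002
up 8.25 [0.3714 0.3157 0.166 ] [ 0.9 -1.1  0.4] 1.0
```

View pics/v1.png

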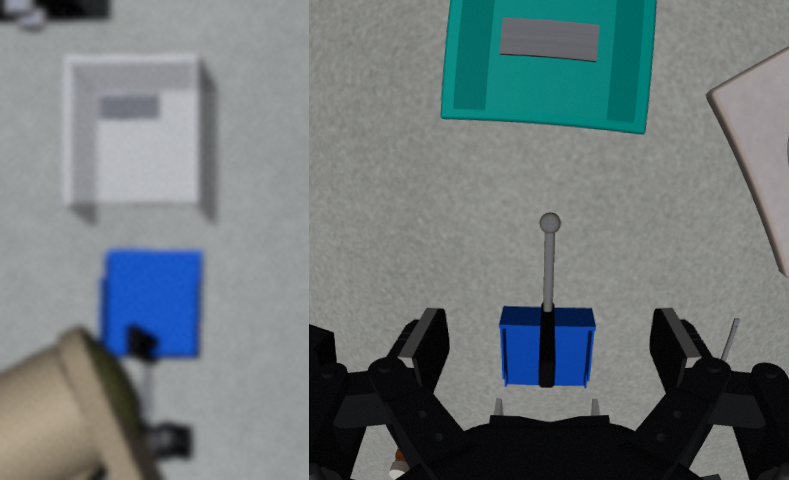

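The scoop is out: in the crop its lip edge is at row 250, well clear of the cover, and the grip top is at about (142,343). In the wrist view the ball is at (550,224) and the foot of the back wall runs from (501,308) to (594,309). I'll compute its pose.

```bash
cat >> h.py <<'E'
def fish(m,v,px,z):
    d=np.array([(px[0]-m[0,2])/m[0,0],(px[1]-m[1,2])/m[1,1]]);th=np.linalg.norm(d);d=d/th
    w=v[:3,:3].T@np.array([*(d*np.sin(th)),np.cos(th)]);o=-v[:3,:3].T@v[:3,3]
    return (o+w*(z-o[2])/w[2]).round(4)
E
python3 - <<'E'
from h import *
f=eyes.grab_frame("wrist");m,v=f["mtx"],f["view"];print(-v[:3,:3].T@v[:3,3],m[0,0])
q=lambda p,z:fish(m,v,(p[0]-229,p[1]),z)
print("ball",q((549.5,223.5),.024),"back foot",q((501,307.5),.0),q((595,308.5),.0),"rod end",q((547.5,308),.024),"lip",q((505,386),.0025),q((590,386),.0025),"grip top far",q((547,385),.095))
T=np.load("pics/top0.npz");t=lambda p,z:ray(T["m"],T["v"],((p[0]+.5)/3.433-.5+170,(p[1]+.5)/3.4286-.5+120),z).round(4)
print("top: lip",t((107,250),.002),t((202,250),.002),"grip",t((142,343),.095),"back rim",t((103,355),.028),t((199,356),.028))
E
```

```text
[0.28969747 0.31641568 0.30882039] 371.64829954431775
ball [0.3711 0.3165 0.024 ] back foot [0.4606 0.2704 0.    ] [0.4616 0.3597 0.    ] rod end [0.4474 0.3147 0.024 ] lip [0.557  0.2689 0.0025] [0.5568 0.3598 0.0025] grip top far [0.4746 0.3146 0.095 ]
top: lip [0.5585 0.3539 0.002 ] [0.5573 0.2704 0.002 ] grip [0.4655 0.3057 0.095 ] back rim [0.463  0.3518 0.028 ] [0.4609 0.2691 0.028 ]
```

```bash
cat >> h.py <<'E'
def say(n):
    s=monitor.sense();print(n,round(s["clock"],2),s["position"].round(4),np.round(s["contact_force"],1),round(s["finger_gap"],3))
def line(p,v=.15,guard=None): return env.movel(p[0],v,frame=p[1],guard=guard)
E
python3 - <<'E'
from h import *
o=np.array([.4665,.3145,0]);y=np.radians(-1.1)
line(pose(o+[0,0,.1],y),.2)
line(pose(o,y),.12,guard=10);say("at grip")
env.close_gripper(110);say("closed")
line(pose(o+[0,0,.12],y),.15);say("lifted")
env.reach(*lip(binp(-.02,.12),BY,np.radians(2)))
line(lip(binp(-.02,.06),BY,np.radians(2)),.15);say("over bin")
for n in("top","scene","wrist"):
    f=eyes.grab_frame(n);cv2.imwrite(f"pics/{n}2.png",f["frame"][:,:,::-1]);np.savez(f"pics/{n}2.npz",m=f["mtx"],v=f["view"])
a=cv2.imread("pics/top2.png")[145:265,275:365];b=cv2.imread("pics/scene2.png")[230:350,270:390]
cv2.imwrite("pics/v2.png",np.hstack([cv2.resize(x,None,fx=4,fy=4,interpolation=cv2.INTER_CUBIC) for x in(a,b)])[:,:800])
E
```

```text
at grip 10.01 [0.4668 0.3147 0.0571] [-0.5  0.4  1. ] 1.002
closed 10.68 [0.4665 0.3144 0.0563] [ 0. -1.  0.] 0.123
lifted 11.62 [0.466  0.3143 0.1752] [-0.2 -0.7 -2.9] 0.125
over bin 13.27 [0.4496 0.0334 0.1199] [ 0.3 -0.2 -2.6] 0.126
```

View pics/v2.png

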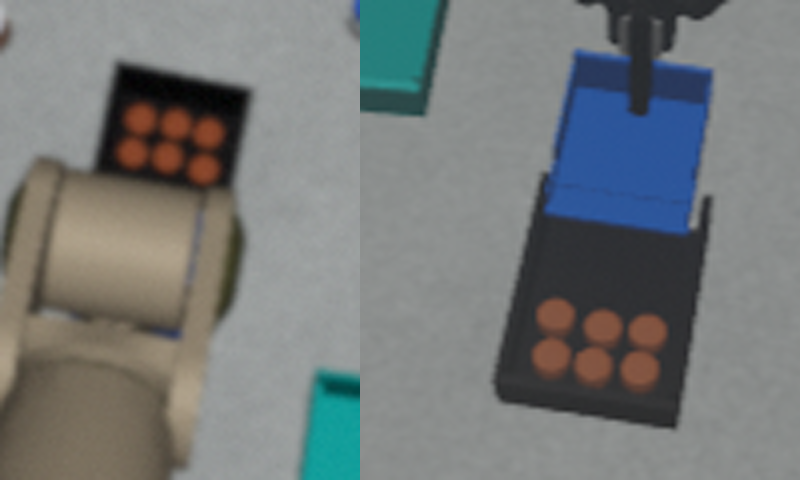

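Scene view: the scoop hangs level over the front of the bin, its lip corners at crop (545,214) and (688,232), in line with the bin's side walls. I'll check the lateral offset in numbers.

Run:
```python
from h import *
S=np.load("pics/scene2.npz")
q=lambda p,z:ray(S["m"],S["v"],((p[0]-360+.5)/4-.5+270,(p[1]+.5)/4-.5+230),z)
tobin=lambda P:((P-BIN)@np.array([[np.cos(BY),-np.sin(BY),0],[np.sin(BY),np.cos(BY),0],[0,0,1]])).round(4)
for n,p,z in(("lipR",(545,214),.061),("lipL",(688,232),.061),("frontR",(542,176),.04),("frontL",(707,198),.04),("backR",(497,385),.04),("backL",(677,412),.04)):print(n,tobin(q(p,z)))
for p in((556,313),(602,325),(648,328),(551,353),(594,362),(640,367)):print("slug",tobin(q(p,.021)))
```

```text
lipR [-0.0207 -0.0401  0.061 ]
lipL [-0.0227  0.0433  0.061 ]
frontR [-0.0618 -0.0502  0.04  ]
frontL [-0.063   0.0498  0.04  ]
backR [ 0.0823 -0.0478  0.04  ]
backL [0.0814 0.0528 0.04  ]
slug [ 0.0196 -0.0266  0.021 ]
slug [0.0229 0.0011 0.021 ]
slug [0.0202 0.0276 0.021 ]
slug [ 0.0463 -0.0245  0.021 ]
slug [0.0477 0.0008 0.021 ]
slug [0.0464 0.0271 0.021 ]
```

The lip centre is within about 1 mm of the slugs' midline, so I'll go down and push in.

Run:
```python
from h import *
p2=np.radians(2)
def lp():
    s=monitor.sense();Rt=R.from_quat(s["ee_rot"]).as_matrix()
    M=np.array([[0,-1,0],[0,0,1],[-1,0,0]],float);Rs=Rt@M.T
    o=s["position"]-Rs@[0,0,.075-env.hold_point_z];L=o+Rs@[.09,0,0]-BIN
    print("lip in bin",[round(L[0]*np.cos(BY)+L[1]*np.sin(BY),4),round(-L[0]*np.sin(BY)+L[1]*np.cos(BY),4),round(L[2],4)])
print(line(lip(binp(-.02,.0025,-.0007),BY,p2),.06,guard=5));say("down");lp()
z=monitor.sense()
print(line(lip(binp(.066,.0032,-.0007),BY,p2),.05,guard=14));say("pushed");lp()
f=eyes.grab_frame("scene");cv2.imwrite("pics/s3.png",f["frame"][:,:,::-1])
cv2.imwrite("pics/v3.png",cv2.resize(f["frame"][220:350,270:390,::-1],None,fx=4.5,fy=4.5,interpolation=cv2.INTER_CUBIC))
```

```text
True
down 14.35 [0.4484 0.0324 0.0618] [-2.2  0.3  5.9] 0.126
lip in bin [np.float64(-0.0206), np.float64(-0.0008), np.float64(0.0022)]
True
pushed 14.67 [0.4486 0.0323 0.062 ] [-2.3  0.4  5.4] 0.126
lip in bin [np.float64(-0.0206), np.float64(-0.0008), np.float64(0.0022)]
```

View pics/v3.png

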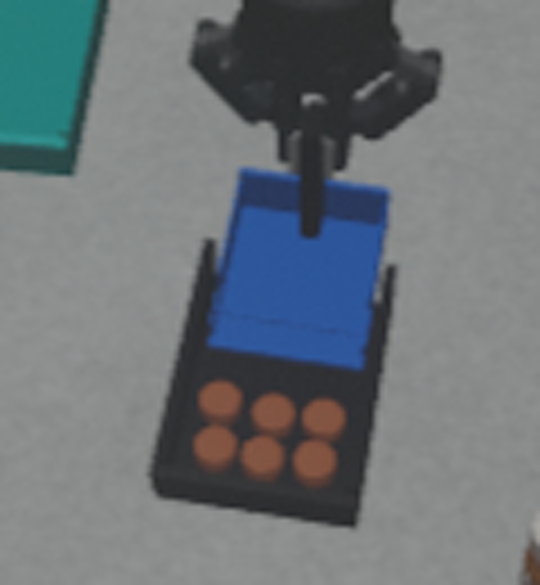

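The scoop is seated in the bin between the walls, but the push tripped its guard at once because the lip was pressing on the floor. I'll raise it about 1 mm and push again.

```bash
cat >> h.py <<'E'
def lp():
    s=monitor.sense();Rt=R.from_quat(s["ee_rot"]).as_matrix()
    M=np.array([[0,-1,0],[0,0,1],[-1,0,0]],float);Rs=Rt@M.T
    o=s["position"]-Rs@[0,0,.075-env.hold_point_z];L=o+Rs@[.09,0,0]-BIN
    print("lip in bin",np.round([L[0]*np.cos(BY)+L[1]*np.sin(BY),-L[0]*np.sin(BY)+L[1]*np.cos(BY),L[2]],4))
E
python3 - <<'E'
from h import *
p2=np.radians(2)
line(lip(binp(-.0206,.0036,-.0007),BY,p2),.03);say("raised");lp()
for x in(.02,.045,.066):
    print(line(lip(binp(x,.0036,-.0007),BY,p2),.06,guard=18));say("pushed");lp()
f=eyes.grab_frame("scene");cv2.imwrite("pics/s4.png",f["frame"][:,:,::-1])
cv2.imwrite("pics/v4.png",cv2.resize(f["frame"][220:350,270:390,::-1],None,fx=4.5,fy=4.5,interpolation=cv2.INTER_CUBIC))
E
```

```text
raised 14.97 [0.4481 0.0325 0.0628] [-0.1 -0.6 -3.3] 0.128
lip in bin [-0.021  -0.0007  0.0033]
False
pushed 15.79 [0.4878 0.0236 0.063 ] [-0.3  0.3 -2.4] 0.129
lip in bin [ 0.0198 -0.0007  0.0035]
False
pushed 16.36 [0.5122 0.018  0.0629] [-0.1 -1.6 -4.4] 0.127
lip in bin [ 0.0449 -0.0007  0.0034]
False
pushed 16.86 [0.5328 0.0133 0.0628] [-1.   0.3 -6. ] 0.124
lip in bin [ 0.0661 -0.0007  0.0034]
```

View pics/v4.png

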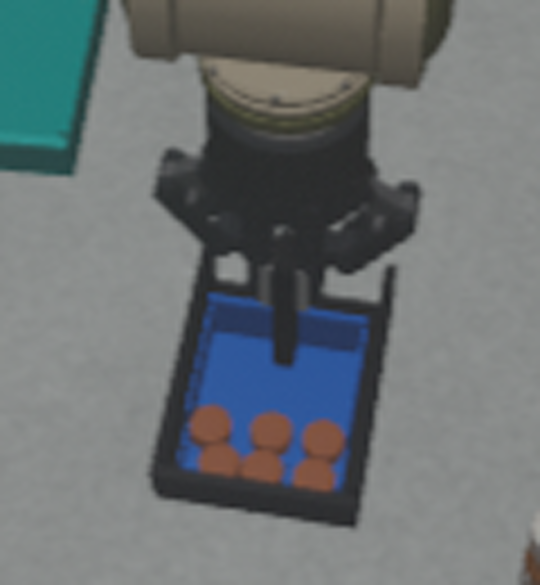

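All six slugs are on the scoop floor. I'll press gently to the back wall, then lift nose-up.

Run:
```python
from h import *
r=np.radians
print(line(lip(binp(.070,.0036,-.0007),BY,r(2)),.03,guard=8));say("press");lp()
s=monitor.sense()
line(lip(binp(.068,.018,-.0007),BY,r(-4)),.06);say("a")
line(lip(binp(.068,.068,-.0007),BY,r(-18)),.08);say("b");lp()
env.hold(.5)
line(lip(binp(.06,.15,-.0007),BY,r(-18)),.15);say("c")
f=eyes.grab_frame("scene");cv2.imwrite("pics/s5.png",f["frame"][:,:,::-1])
cv2.imwrite("pics/v5.png",cv2.resize(f["frame"][160:350,250:410,::-1],None,fx=3.5,fy=3.1,interpolation=cv2.INTER_CUBIC))
```

```text
True
press 17.12 [0.533  0.0132 0.0628] [-3.2 -0.1  3.2] 0.123
lip in bin [ 0.0656 -0.0007  0.0025]
a 17.38 [0.5287 0.0143 0.0682] [-0.3 -0.2 -5.8] 0.128
b 17.88 [0.5206 0.0159 0.0938] [ 0.  -0.  -5.9] 0.124
lip in bin [ 0.0685 -0.0008  0.0679]
c 19.07 [0.5118 0.018  0.1748] [-0.5 -0.7 -5.8] 0.126
```

View pics/v5.png

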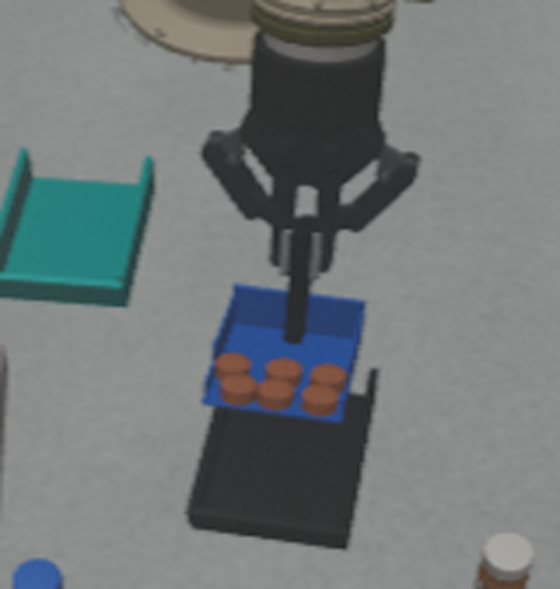

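All six are aboard and the bin is empty. I'll carry them to the dish and tip gradually.

Run:
```python
from h import *
r=np.radians;yaw=r(-35);h=np.array([np.cos(yaw),np.sin(yaw),0])
def D(p,z,back=.035):
    l=DISH-h*back;l[2]=z;return lip(l,yaw,r(p))
line(D(-15,.16),.15);say("over dish")
f=eyes.grab_frame("scene");cv2.imwrite("pics/s6.png",f["frame"][:,:,::-1])
line(D(0,.115),.1)
line(D(12,.105),.08)
line(D(22,.10),.03);say("22");env.hold(.5)
line(D(40,.097),.06);say("40");env.hold(.6)
f=eyes.grab_frame("scene");cv2.imwrite("pics/s7.png",f["frame"][:,:,::-1])
say("tipped")
a,b=[cv2.imread(f"pics/s{i}.png")[190:360,150:280] for i in(6,7)]
cv2.imwrite("pics/v6.png",np.hstack([cv2.resize(x,None,fx=3,fy=3.3,interpolation=cv2.INTER_CUBIC) for x in(a,b)]))
```

```text
over dish 20.67 [ 0.4722 -0.1861  0.191 ] [-0.1 -0.4 -5.4] 0.131
22 22.18 [ 0.5041 -0.2088  0.1864] [ 0.4  0.6 -2.6] 0.123
40 23.36 [ 0.5285 -0.2261  0.1978] [ 0.2 -0.2 -2.4] 0.127
tipped 24.01 [ 0.5285 -0.2261  0.198 ] [-0.4 -0.6 -3.3] 0.127
```

View pics/v6.png

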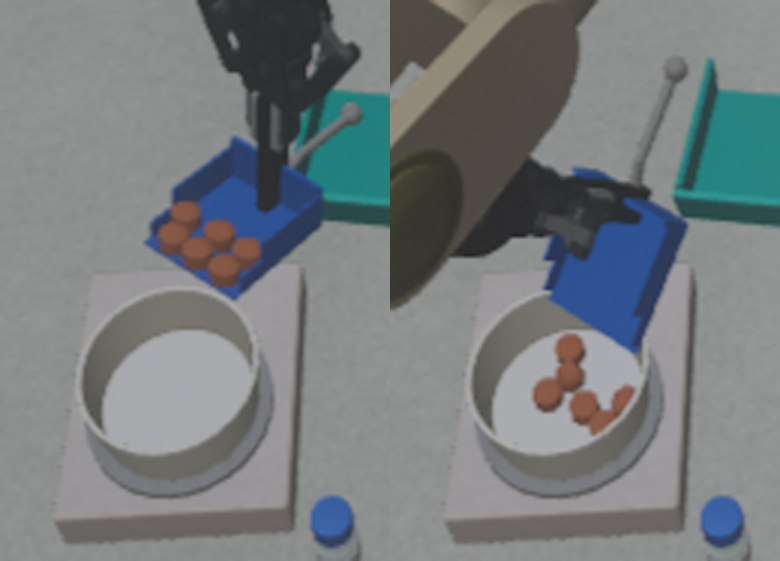

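All six slugs are in the dish and the scoop is empty. I'll lay it down in the open area at (0.44, 0.20).

Run:
```python
from h import *
r=np.radians;yaw=r(-35);h=np.array([np.cos(yaw),np.sin(yaw),0])
l=DISH-h*.05;l[2]=.19
line(lip(l,yaw,r(40)),.15)
o=np.array([.44,.20,0])
env.reach(*pose(o+[0,0,.12],0))
line(pose(o+[0,0,.02],0),.15)
print(line(pose(o+[0,0,.0003],0),.03,guard=4));say("down")
env.release();env.hold(.2);say("open")
line(pose(o+[0,0,.15],0),.15)
env.reach(*pose(np.array([.35,-.03,.25]),0));env.hold(.5);say("away")
for n in("scene","top"):
    f=eyes.grab_frame(n);cv2.imwrite(f"pics/{n}9.png",f["frame"][:,:,::-1])
a=cv2.imread("pics/scene9.png")[100:400,80:560];b=cv2.imread("pics/top9.png")[90:340,120:460]
cv2.imwrite("pics/v7.png",np.vstack([cv2.resize(a,(560,350)),cv2.resize(b,(560,250))[:, :]]))
```

```text
True
down 27.91 [0.4396 0.1998 0.0562] [-1.1 -2.4  5.2] 0.127
open 28.82 [0.439  0.1997 0.0557] [ 0.2 -0.1  0.2] 0.997
away 31.52 [ 0.3501 -0.0299  0.3063] [ 0.1 -0.1 -0.1] 1.002
```

View pics/v7.png

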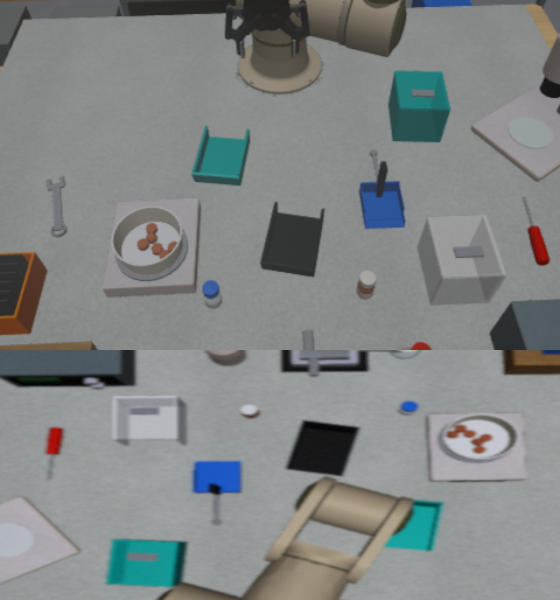

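The scoop lies flat, upright and released. All six slugs are in the dish, the bin is empty, the other things have not moved, and the arm is clear.

```bash
python3 -c "
from h import *
job.hand_in();say('end')"
```

```text
the job is handed in; nothing more can be done
the job is handed in; nothing more can be done
```

I finished the task and handed it in at about 31.5 s on the robot's clock; the hand-in gave no verdict. I drew the scoop out by its ball and set it down clear of the cover. I then took it by the upright grip, scooped all six slugs in one pass and tipped them into the dish. The scoop is now on the bench at about (0.44, 0.20).

**Last checks:** The final scene and top pictures show six slugs in the dish, an empty bin and none on the bench. The scoop lies right way up about 0.22 m from the middle of the cover. The bystanders look unmoved, and the arm is clear with no contact force. I judged the slugs' positions in the dish, and that they were at rest, by eye from those pictures.

**What disagreed:**
- **First push into the bin:** it tripped its force guard at once because the lip was pressing on the bin floor. I raised the scoop about 1 mm and the second push went through.
- **Grip on the ball:** the fingers read about 13 mm apart on a 17 mm ball, probably because they held it off centre. The draw still came out straight.

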